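Press a pin header home in the hand press and draw the work tray out

ROBOT

A 6-joint arm with a two-finger parallel gripper is mounted at the origin on a cart in front of the work surface, level with it; the furniture and walls round the work are solid. World frame = base frame: x ahead of the robot, y to its left, z up, the work surface at z = 0. Lengths are in m, angles in rad, forces in N, time in s.
With the tool pointing down it reaches from about 0.425 to 0.95 m from the base axis. Payload 3.5 kg.
Tool frame: the origin (TCP) lies on the centre line of the jaws, within the pads' length; the fingertips stand 19 mm ahead of it and the grasp point (between the pads) is the TCP; z points along the fingers, y is the line along which they close (so a half turn about z gives the same grasp; the last joint's range is limited). The gripper opens to 85 mm and grips with 20 to 120 N. Pads are 22 mm wide; open, the fingers measure 114 mm over their backs; the gripper's body (76 mm by 85 mm) begins 54 mm behind the grasp point. The pads swing forward as they close: fully open they stand 13 mm farther back than shut.
Start: joints at [1.053, 0.286, 1.577, -0, 1.279, -0.15], TCP at [0.243, 0.63, 0.25] pointing down, gripper open.
Joint ranges: [-2.77, 2.77], [-0.9, 2.22], [0.21, 2.48], [-1.53, 4.67], [0.24, 2.81], [-2.84, 2.84]. Speed limits (rad/s): [2.79, 2.79, 3.14, 3.14, 3.14, 3.14].

INTERFACE

Orientations are given as a unit quaternion [x, y, z, w].
In Python, from plant import ctrl, imaging gives the robot as it stands. The module is installed in compiled form; this text tells all that it offers.
- The arm moves only by the shell command python3 -m handwheel 'ROWS' [OPENING] [FORCE]. ROWS is JSON, one flat list of numbers, 6 for each row, row after row: the shift along the world's x, y, z in units of 150 mm (1.0 is 150 mm), then the turn, a rotation vector about the world's x, y, z in units of 90 degrees (1.0 is 90 degrees). In form: [tx, ty, tz, rx, ry, rz, tx, ty, tz, rx, ry, rz, ...]. A call has 1 to 5 rows; each row shifts and turns the commanded pose from where the row before left it; what a row does not reach is not made up. A row lasts 1/12 s, in which the tool goes at most 41.7 mm and 7.16 degrees, less where a joint would pass 70% of its speed; a pose out of reach is approached as far as the arm can. A call with a number of a shift or a turn outside -1 to 1 is refused whole. A call with a gripper value outside its range is refused whole. OPENING is the opening, from 0 (shut) to 1 (fully open), set as the call begins (- or left out, the last holds). The fingers move at their own pace and stop on an object; FORCE is the grip in N (left out, the last holds). Time passes only in rows, so rows that do not move let the fingers close. It gives the time, the measured TCP pose, the force, the opening and the grip force at its end, in the units of the state.
- ctrl.get_state(): the state, without advancing time (a new reading comes with each control period).
- imaging.read_camera(name): name is "scene" or "top"; returns (picture, depth): 420x560x3 uint8, blue, green, red; 420x560 float32, m along the optical axis (not along the pixel's ray), 0 where there is no reading.
- imaging.get_calibration(name): a dict with "fovy" (degrees; the focal length in pixels is half the picture's height over the tangent of half this angle, whatever the lens; pixels are square), "cx", "cy" (the principal point, pixels), "distortion" ([k1, k2, p1, p2, k3] as OpenCV has them; the pictures are not rectified), "R" (3x3) and "t" (3): a world point X has camera coordinates R X + t. Camera axes: x right, y down, z forward; pixel columns grow to the right and rows downward; lengths in m; the calibration is good to about 2 mm. A picture is of the moment at which its call begins. get_calibration takes no time and is no camera call.
- ctrl.sign_off(): hands the job in; it is judged then, once.
The state is a dict: "time": time; "qpos": joint angles; "dq": joint speeds; "joint_efforts": joint torques, N m; "eef_pos": TCP position; "tcp_rot": TCP orientation; "contact_force": force on the tool from outside, world axes, zero at the start; "wrist_torque": the same for the moment, N m; "opening": opening from 0.0 (shut) to 1.0 (fully open); "finger_force": force on a finger pad.
Only numpy, scipy, OpenCV 4.12 (cv2) and the standard library are available. Lean on these libraries where they do the work, as an engineer would, in place of code of your own. Each camera call takes 0.05 s, during which the arm holds its last target. There are 200 camera calls.

TASK

The pin header on the board in the hand press still stands proud: slide the work tray fully in under the ram, press the header down by swinging the lever to its stop, and let the lever spring back up. Then draw the tray out by its handle to its stop, so that the board can be unloaded, and leave the loose things beside the press where they lie.

Things in the scene. Friction and masses are not known exactly. Their poses are not given: they have to be found in the camera images.
- press: Grey cast bench hand press, fixed. Origin: on the ram's centre line at bench height (z = 0). x points from the operator's side to the back, y to the left, z up. Base plate x -75..+100, y +-75, z 0..16 mm; guide rails at y 41..59 mm either side, x -75..+50, up to z = 42 mm. Column x +45..+95; head x -22..+78, y +-45, z 82..180 mm.
- tray (a joint): Travel of the aluminium work tray in the guides, in m: 0 = fully in, board under the ram; 0.080 = at its outer stop. It slides along the press's -x with about 3 N of friction. It starts part-way out.
- tray_pull (a point): Middle of the tray's round pull bar; with the tray in, at x = -128, y = 0, z = 34 mm in the press's frame. Bar 10 mm thick, straight for 60 mm along y, on two legs at y = +-36 mm. Behind it (+x) a gap 33 mm wide, 62 mm long in y, open above and below; then the tray's upright front plate, 10 mm thick, 104 mm wide, z 16..46 mm, outer face 38 mm behind the bar's centre line.
- lever (a joint): Angle of the hand lever, in rad: 0 = sprung rest, arm rising to the right at 0.60 rad above level; 0.70 = lower stop; positive swings the grip down. A spring returns it; about 4 N at the grip at rest, 10 N at the stop. Axis parallel to the press's x through y = +18, z = 135 mm. It drives the ram down 18 mm through a rack.
- lever_grip (a point): Middle of the lever's black grip, a round bar 25 mm thick and 70 mm long that lies along the press's x at the end of the arm, pointing to the operator; 220 mm from the lever's axis, at x = -76 mm in the press's frame. At rest y = -164, z = 259 mm; at the stop y = -201, z = 113 mm.
- header (a joint): How far the header has been pressed into the board, in m: 0 = 6 mm proud, 0.006 = fully seated. It takes about 30 N, which the lever's ram gives, and stays where it is pressed.
- header_top (a point): Middle of the top of the black two-row pin header (10 x 42 x 10 mm, long along y) on the green board in the tray's nest; under the ram's middle when the tray is fully in. z = 56 mm proud, 50 mm seated.
- flush_cutters: Yellow-handled flush cutters lying loose right of the press, under the lever, 43 x 118 x 16 mm; origin: centre of the underside.
- tweezers: Steel tweezers lying loose left of the tray, 14 x 124 x 9 mm; origin: centre of the underside.
- board_pack: Tan pack of bare boards lying loose right of the press's column, 82 x 120 x 21 mm; origin: on the underside, 36 mm from the centre toward its -y end.
- relay_block: Black block with a row of screw holes lying loose left of the press, 19 x 50 x 16 mm; origin: centre of the underside.
- chip_packet: Small pale bag lying loose left of the press, 31 x 40 x 10 mm; origin: centre of the underside.

How it is judged:
By the outcome, as a careful person would: the job done as asked, in the order asked, and still so for the second after the job is handed in, with the robot touching nothing.
It also fails if it takes over 64 s, if anything falls off the work surface, if the arm or the gripper's body presses on something with over 40 N, if the wrist force passes 120 N, or if a joint passes its speed limit or range.

## Working session

There is one attempt and no reset: what is moved stays moved. The work goes in short steps, Python scripts to look and compute and a shell command to move; the robot and the scene stay as the last step left them, time stands still between calls to the robot, and variables do not carry over. Pictures are saved under pics/ and viewed, at most 10 in all, crops included, and the job is handed in when it is done.

```bash
mkdir -p pics; python3 - <<'E'
from plant import ctrl, imaging
import cv2,numpy as np
for n in("scene","top"):
    p,d=imaging.read_camera(n);cv2.imwrite(f"pics/{n}0.png",p);np.save(f"{n}0.npy",d);c=imaging.get_calibration(n);print(n,c)
print(ctrl.get_state())
E
```

```text
scene {'fovy': 43.35973654739245, 'cx': 287.6873517750931, 'cy': 215.1799100586705, 'distortion': array([-0.0523107,  0.       ,  0.       ,  0.       ,  0.       ]), 'R': array([[ 0.55643761, -0.83085188,  0.00789583],
       [-0.63612532, -0.43210039, -0.63924474],
       [ 0.53452948,  0.35067708, -0.76896282]]), 't': array([-0.26146518,  0.55838212,  0.91338845])}
top {'fovy': 48.27085057862373, 'cx': 280.85512037823264, 'cy': 207.8759707400251, 'distortion': array([-0.01039748,  0.        ,  0.        ,  0.        ,  0.        ]), 'R': array([[-0.08394492, -0.99646818,  0.00210282],
       [-0.97231854,  0.08144834, -0.21900417],
       [ 0.21805941, -0.02042889, -0.97572166]]), 't': array([0.12702966, 0.66365756, 1.10231712])}
{'time': 0.1, 'qpos': array([ 1.05297141e+00,  2.87120526e-01,  1.57803002e+00,  3.09906234e-05,
        1.27860988e+00, -1.49997102e-01]), 'dq': array([ 0.00031425, -0.00115729, -0.00203434, -0.00212763, -0.00111101,
       -0.00130285]), 'joint_efforts': array([ 1.11117341e-03, -4.07296550e+01, -2.93698758e+01, -1.17657883e-04,
        3.41255523e-03,  5.63580798e-06]), 'eef_pos': array([0.24240966, 0.62937676, 0.2490568 ]), 'tcp_rot': array([ 1.82883160e-01,  9.83134057e-01, -1.01915572e-03, -3.69246658e-04]), 'contact_force': array([ 0.13014943, -0.51437719, -0.09964424]), 'wrist_torque': array([0.00279041, 0.05306738, 0.00111904]), 'finger_force': 0.0, 'opening': 1.0016201852745987}
```

View pics/scene0.png

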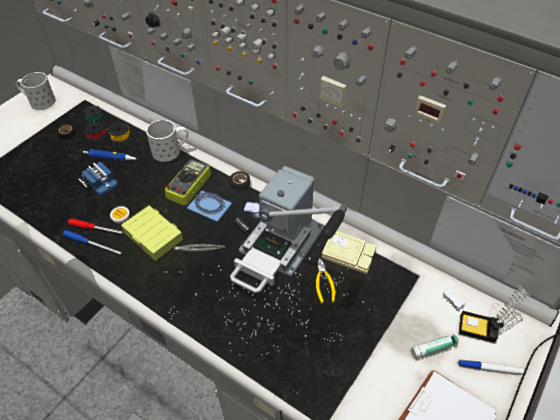

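View pics/top0.png

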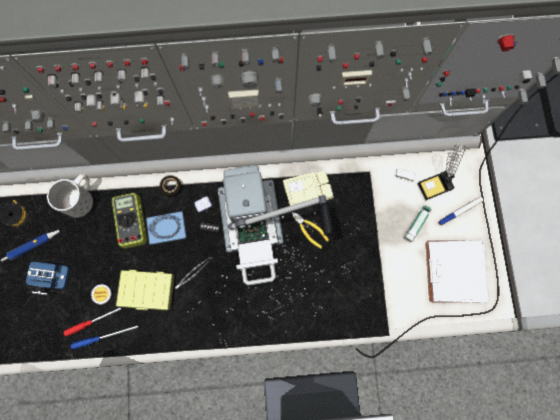

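The press shows near (250,210) in both views: tray handle at about (250,280) and (257,275), grip at (335,215) and (325,213). I'll enlarge these.

```bash
python3 - <<'E'
import cv2
for n,(x,y) in dict(scene=(220,155),top=(200,155)).items():
    p=cv2.imread(f"pics/{n}0.png")[y:y+145,x:x+160];cv2.imwrite(f"pics/{n}c.png",cv2.resize(p,(640,580),interpolation=cv2.INTER_CUBIC))
E
```

```text
(no output)
```

View pics/scenec.png

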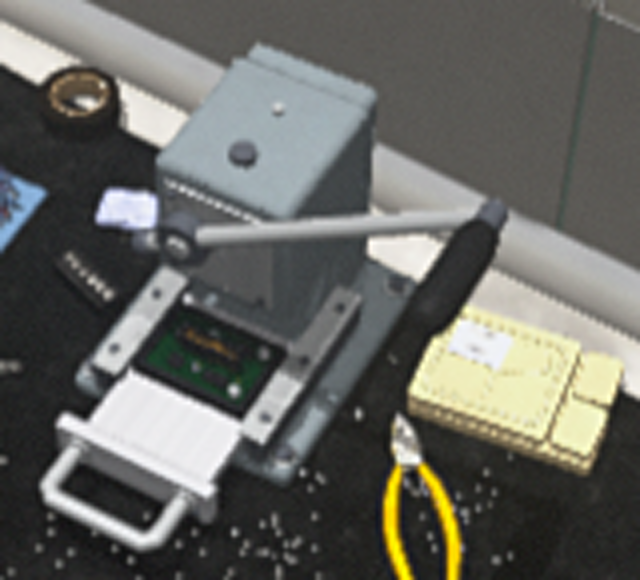

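View pics/topc.png

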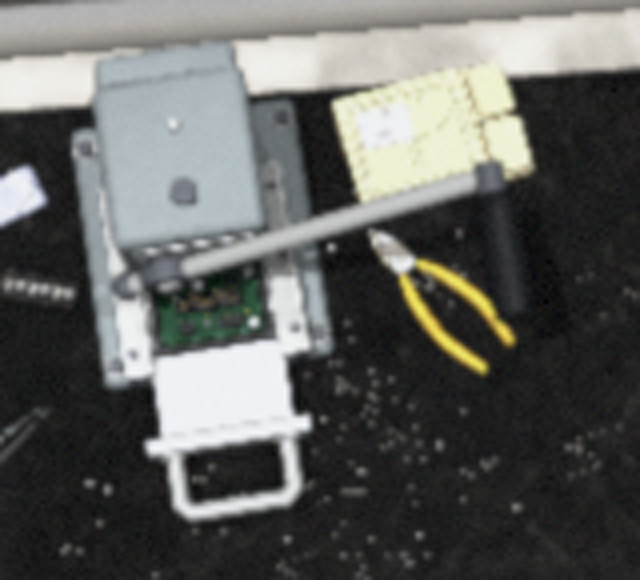

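```bash
cat > h.py <<'E'
import numpy as np,cv2
from plant import imaging
from scipy.optimize import least_squares
OFF=dict(scene=(220,155),top=(200,155))
C={n:imaging.get_calibration(n) for n in OFF}
def K(n):
    c=C[n];f=210/np.tan(np.radians(c['fovy']/2));return np.array([[f,0,c['cx']],[0,f,c['cy']],[0,0,1]])
def proj(n,X):
    return cv2.projectPoints(np.array(X,float).reshape(-1,1,3),cv2.Rodrigues(C[n]['R'])[0],C[n]['t'],K(n),C[n]['distortion'])[0][:,0]
def px(n,uv): return (np.array(uv,float)-1.5)/4+OFF[n]
def tri(s,t):
    r=least_squares(lambda X:np.r_[proj('scene',X)[0]-px('scene',s),proj('top',X)[0]-px('top',t)],[.75,.1,.1]);return r.x,np.sqrt(2*r.cost)
E
python3 - <<'E'
from h import *
for k,s,t in [('bar',(98,516),(239,506)),('gripNear',(415,328),(515,310)),('gripcap',(492,210),(488,176)),('baseFR',(290,482),(328,352)),('baseFL',(85,380),(107,385)),('plateL',(60,420),(148,447)),('plateR',(212,492),(310,424)),('headFR',(290,218),(258,225))]:
    print(k,*tri(s,t))
P=[('top',(107,385),(-75,75,16),0),('top',(328,352),(-75,-75,16),0),('scene',(290,482),(-75,-75,16),0),('scene',(85,380),(-75,75,16),0),('top',(292,100),(100,-75,16),0),
('top',(148,447),(-90,52,46),1),('top',(310,424),(-90,-52,46),1),('scene',(60,420),(-90,52,46),1),('scene',(212,492),(-90,-52,46),1),('top',(239,506),(-128,0,34),1),('scene',(98,516),(-128,0,34),1),
('scene',(290,218),(-22,-45,180),0),('scene',(160,165),(-22,45,180),0),('top',(128,240),(-22,45,180),0),('top',(258,225),(-22,-45,180),0),('top',(515,310),(-111,-164,259),0),('scene',(415,328),(-111,-164,259),0)]
def w(q,m,j):
    c,s=np.cos(q[2]),np.sin(q[2]);x,y,z=np.array(m)/1e3;x-=q[3]*j
    return [q[0]+c*x-s*y,q[1]+s*x+c*y,z]
def res(q): return np.concatenate([proj(n,w(q,m,j))[0]-px(n,u) for n,u,m,j in P])
r=least_squares(res,[.75,.15,0,.03],loss='soft_l1');print(r.x);print(res(r.x).reshape(-1,2).round(1).tolist())
q=r.x
for k,m,j in [('pull',(-128,0,34),1),('pull_in',(-128,0,34),0),('pull_out',(-208,0,34),0),('grip',(-76,-164,259),0),('gripstop',(-76,-201,113),0)]: print(k,np.round(w(q,m,j),4))
for n in OFF:
    d=np.load(f"{n}0.npy");
    for m,j in [((-85,0,46),1),((-76,-164,271),0),((0,0,180),0)]:
        X=np.array(w(q,m,j));u=proj(n,X)[0].round().astype(int);print(n,m,d[u[1],u[0]],(C[n]['R']@X+C[n]['t'])[2])
E
```

```text
bar [0.49776635 0.13878484 0.04141537] 0.45982990919177164
gripNear [ 0.56907509 -0.01710311  0.25520462] 2.1967680880664133
gripcap [ 0.64182145 -0.01234336  0.26782231] 0.6240828934995991
baseFR [0.59537953 0.07374329 0.00840392] 1.2072155083087888
baseFL [0.58561243 0.21836881 0.01047919] 1.271914217455973
plateL [0.53743434 0.19393182 0.0452457 ] 0.5454798987554274
plateR [0.54360538 0.09107742 0.0492485 ] 0.05224352116123216
headFR [0.64662373 0.11038541 0.1757374 ] 1.1680043054901594
[0.66353359 0.15180564 0.07203116 0.03378907]
[[-0.7, 0.0], [1.5, -0.7], [-0.3, -0.8], [-2.5, -1.1], [0.2, -1.8], [-0.6, 0.7], [0.0, 0.0], [-0.2, -0.1], [0.1, 0.7], [-0.3, -1.8], [0.5, 0.2], [0.7, 0.4], [-1.8, -1.7], [-4.0, 1.8], [2.8, -0.4], [0.6, 2.9], [1.6, 0.6]]
pull [0.5022 0.1402 0.034 ]
pull_in [0.5359 0.1426 0.034 ]
pull_out [0.4561 0.1368 0.034 ]
grip [ 0.5995 -0.0172  0.259 ]
gripstop [ 0.6022 -0.0541  0.113 ]
scene (-85, 0, 46) 1.2201178 1.2195995991594546
scene (-76, -164, 271) 1.0192487 1.0194226649461504
scene (0, 0, 180) 1.1742092 1.1828881655864185
top (-85, 0, 46) 1.174766 1.1733611947566656
top (-76, -164, 271) 0.96714795 0.9689826586311178
top (0, 0, 180) 1.0611306 1.0682757480050857
```

The two views agree: press at (0.664, 0.152), yaw 0.072 rad, tray 34 mm out, bar at about (0.500, 0.140, 0.035). I'm moving above the bar with the jaws turned to close along press x.

```bash
python3 -m handwheel '[0.115,-0.217,0,0,0,-0.072,0.115,-0.217,0,0,0,-0.072,0.115,-0.217,0,0,0,-0.072,0.115,-0.217,0,0,0,-0.072,0.115,-0.217,0,0,0,-0.072]' 0.33 40
python3 -m handwheel '[0.115,-0.217,0,0,0,-0.072,0.115,-0.217,0,0,0,-0.072,0.115,-0.217,0,0,0,-0.072,0.115,-0.217,0,0,0,-0.072,0.115,-0.217,0,0,0,-0.072]'
python3 -m handwheel '[0.115,-0.217,0,0,0,0,0.115,-0.217,0,0,0,0,0.115,-0.217,0,0,0,0,0.115,-0.217,0,0,0,0,0.115,-0.217,0,0,0,0]'
python3 -m handwheel '[0,0,0,0,0,0,0,0,0,0,0,0]'
cat > s.py <<'E'
from plant import ctrl
import numpy as np
from scipy.spatial.transform import Rotation as R
s=ctrl.get_state();r=R.from_quat(s['tcp_rot']).as_matrix()
print(round(s['time'],2),s['eef_pos'].round(4),'yaw of tool y',np.degrees(np.arctan2(r[1,1],r[0,1])).round(2),'z',r[:,2].round(3),'F',s['contact_force'].round(1),'op',round(s['opening'],3),round(s['finger_force'],1))
E
python3 s.py
```

```text
time: 0.52
eef_pos: [0.3291, 0.4654, 0.2496]
tcp_rot: [0.452, 0.892, -0.0, -0.0]
contact_force: [0.5, 0.7, -0.7]
opening: 0.33
finger_force: 0.0
time: 0.93
eef_pos: [0.4153, 0.3026, 0.2499]
tcp_rot: [0.683, 0.73, -0.0, -0.0]
contact_force: [0.5, -0.1, -0.4]
opening: 0.331
finger_force: 0.0
time: 1.35
eef_pos: [0.5016, 0.1398, 0.25]
tcp_rot: [0.681, 0.732, -0.0, -0.0]
contact_force: [0.2, 0.7, -0.5]
opening: 0.332
finger_force: 0.0
time: 1.52
eef_pos: [0.5018, 0.1401, 0.2498]
tcp_rot: [0.683, 0.731, -0.0, -0.001]
contact_force: [0.5, 0.6, 0.3]
opening: 0.328
finger_force: 0.0
1.52 [0.5018 0.1401 0.2498] yaw of tool y 3.91 z [-0.001  0.    -1.   ] F [0.5 0.6 0.3] op 0.328 0.0
```

```bash
python3 -m handwheel '[0,0,-0.24,0,0,0,0,0,-0.24,0,0,0,0,0,-0.24,0,0,0,0,0,-0.24,0,0,0,0,0,-0.24,0,0,0]'
python3 -m handwheel '[0,0,0,0,0,0]' >/dev/null; python3 s.py; python3 - <<'E'
from plant import imaging
import cv2,numpy as np
a=[]
for n,(x,y) in dict(scene=(200,200),top=(200,190)).items():
    p,_=imaging.read_camera(n);a.append(cv2.resize(p[y:y+120,x:x+100],(400,480),interpolation=cv2.INTER_CUBIC))
cv2.imwrite("pics/a.png",np.hstack(a))
E
```

```text
time: 1.93
eef_pos: [0.5003, 0.1431, 0.0688]
tcp_rot: [0.681, 0.733, 0.0, -0.0]
contact_force: [0.7, 0.8, -0.1]
opening: 0.33
finger_force: 0.0
2.02 [0.4944 0.1424 0.0624] yaw of tool y 4.22 z [-0.017 -0.001 -1.   ] F [-1.7 -0.2 -1.2] op 0.334 0.0
```

View pics/a.png

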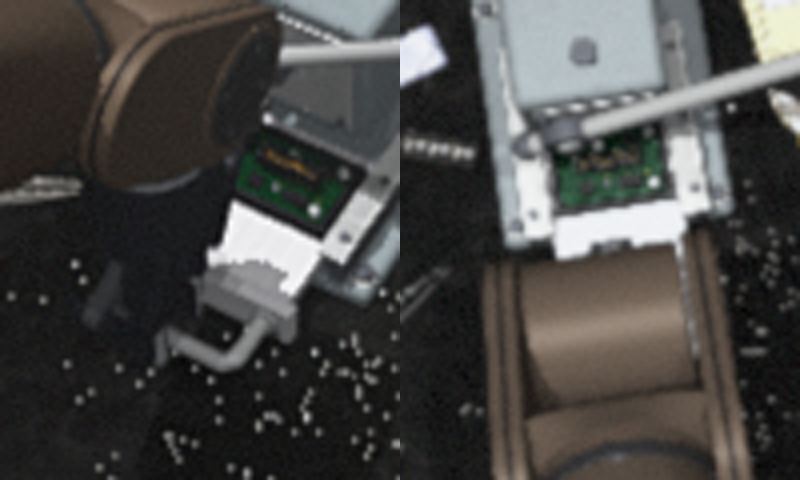

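The bar sits partly hidden by the dark gripper at about (180,300) in the left crop. The pose moved oddly, so I'll check the joints.

```bash
python3 -m handwheel '[0,0,0,0,0,0,0,0,0,0,0,0]' >/dev/null; python3 s.py; python3 -c "
from plant import ctrl
s=ctrl.get_state();print(s['qpos'].round(3),s['dq'].round(3),s['joint_efforts'].round(1),s['wrist_torque'].round(2))"
```

```text
2.28 [0.5036 0.1423 0.0735] yaw of tool y 4.17 z [ 0.006  0.001 -1.   ] F [-0.4  0.3  0.2] op 0.327 0.0
[0.081 0.175 2.068 0.    0.893 0.009] [-0.005 -0.005  0.002 -0.001 -0.002  0.   ] [  0.1 -29.6 -22.8   0.    0.    0. ] [ 0.02  0.02 -0.  ]
```

```bash
python3 -m handwheel '[0,0,0,0,0,0,0,0,0,0,0,0,0,0,0,0,0,0]' >/dev/null; python3 s.py; python3 -m handwheel '[0,0,-0.04,0,0,0,0,0,-0.04,0,0,0]' >/dev/null; python3 s.py;python3 -m handwheel '[0,0,0,0,0,0,0,0,0,0,0,0,0,0,0,0,0,0]' >/dev/null; python3 s.py
```

```text
2.53 [0.5023 0.1417 0.0718] yaw of tool y 4.13 z [ 0.003  0.    -1.   ] F [ 0.8 -0.2 -0.4] op 0.33 0.0
2.7 [0.5019 0.1416 0.0586] yaw of tool y 4.12 z [ 0.002  0.    -1.   ] F [-0.4  0.3 -0.3] op 0.331 0.0
2.95 [0.5012 0.1416 0.0579] yaw of tool y 4.12 z [-0.001 -0.    -1.   ] F [-0.1 -0.   0.3] op 0.329 0.0
```

```bash
python3 -m handwheel '[0,0,-0.03,0,0,0,0,0,-0.03,0,0,0,0,0,-0.03,0,0,0,0,0,-0.03,0,0,0,0,0,-0.025,0,0,0]'  >/dev/null; python3 s.py;python3 -m handwheel '[0,0,0,0,0,0,0,0,0,0,0,0,0,0,0,0,0,0]' 0 40 >/dev/null; python3 s.py;python3 -m handwheel '[0,0,0,0,0,0,0,0,0,0,0,0,0,0,0,0,0,0]' >/dev/null; python3 s.py
```

```text
3.37 [0.5011 0.1416 0.0358] yaw of tool y 4.13 z [-0.001 -0.    -1.   ] F [ 0.7 -0.3 -0.5] op 0.329 0.0
3.62 [0.5003 0.1415 0.0357] yaw of tool y 4.15 z [-0.003 -0.    -1.   ] F [-1.9 -0.1 -4.2] op 0.102 38.8
3.87 [0.5003 0.1415 0.0358] yaw of tool y 4.14 z [-0.002 -0.    -1.   ] F [-1.7 -0.3 -6.3] op 0.099 38.8
```

Bar gripped. I'm pushing the tray in along press +x.

```bash
python3 -m handwheel '[0.04,0.003,0,0,0,0,0.04,0.003,0,0,0,0,0.04,0.003,0,0,0,0,0.04,0.003,0,0,0,0,0.03,0.002,0,0,0,0]' >/dev/null; python3 s.py;python3 -m handwheel '[0,0,0,0,0,0,0,0,0,0,0,0]' >/dev/null; python3 s.py
python3 -m handwheel '[0.01,0.001,0,0,0,0,0.01,0.001,0,0,0,0,0,0,0,0,0,0]' >/dev/null; python3 s.py
python3 -m handwheel '[0.01,0.001,0,0,0,0,0.01,0.001,0,0,0,0,0,0,0,0,0,0]' >/dev/null; python3 s.py
```

```text
4.28 [0.53   0.1439 0.0358] yaw of tool y 4.11 z [-0.002  0.    -1.   ] F [-4.1  0.4 -6.2] op 0.099 39.0
4.45 [0.5308 0.1439 0.0359] yaw of tool y 4.11 z [ 0.002  0.001 -1.   ] F [  1.9   1.6 -15.3] op 0.102 39.0
4.7 [0.532  0.144  0.0359] yaw of tool y 4.13 z [-0.002 -0.    -1.   ] F [ -2.7   0.8 -12. ] op 0.101 39.2
4.95 [0.5336 0.1442 0.0358] yaw of tool y 4.14 z [-0.007 -0.001 -1.   ] F [-7.6 -0.4 -9.5] op 0.094 39.7
```

```bash
for i in 1 2 3; do python3 -m handwheel '[0.01,0.001,0,0,0,0,0.005,0,0,0,0,0,0,0,0,0,0,0]' >/dev/null; python3 s.py; done
```

```text
5.2 [0.5336 0.1442 0.0357] yaw of tool y 4.17 z [-0.013 -0.001 -1.   ] F [-13.5  -2.   -3.2] op 0.098 40.3
5.45 [0.5337 0.1442 0.0357] yaw of tool y 4.19 z [-0.02  -0.002 -1.   ] F [-19.7  -1.9   3.6] op 0.097 40.9
5.7 [0.5338 0.1442 0.0356] yaw of tool y 4.21 z [-0.026 -0.003 -1.   ] F [-26.3  -2.5   9.4] op 0.099 41.6
```

The tray is at its inner stop: force rises with no motion. I'll relax, open, and lift out.

```bash
python3 -m handwheel '[-0.015,-0.001,0,0,0,0,-0.015,-0.001,0,0,0,0,0,0,0,0,0,0]' >/dev/null; python3 s.py; python3 -m handwheel '[0,0,0,0,0,0,0,0,0,0,0,0,0,0,0,0,0,0,0,0,0,0,0,0]' 0.33 >/dev/null; python3 s.py
python3 -m handwheel '[0,0,0.04,0,0,0,0,0,0.06,0,0,0,0,0,0.08,0,0,0,0,0,0.1,0,0,0,0,0,0.1,0,0,0]' >/dev/null; python3 s.py
python3 -m handwheel '[0,0,0.12,0,0,0,0,0,0.15,0,0,0,0,0,0.15,0,0,0,0,0,0.12,0,0,0,0,0,0.1,0,0,0]' 0 >/dev/null; python3 s.py
```

```text
5.95 [0.5336 0.1442 0.0357] yaw of tool y 4.17 z [-0.012 -0.001 -1.   ] F [-13.4  -0.6  -2.4] op 0.094 40.3
6.28 [0.5416 0.1445 0.0395] yaw of tool y 4.11 z [ 0.008  0.    -1.   ] F [ 1.   0.  -0.2] op 0.326 0.0
6.7 [0.5386 0.1445 0.0954] yaw of tool y 4.13 z [ 0.001  0.    -1.   ] F [-0.1  0.3  0.1] op 0.331 0.0
7.12 [0.5391 0.1446 0.1933] yaw of tool y 4.13 z [ 0.004  0.    -1.   ] F [ 0.8 -0.4  0.1] op -0.001 0.0
```

```bash
python3 -m handwheel '[0,0,0.15,0,0,0,0,0,0.21,0,0,0,0,0,0.23,0,0,0,0,0,0.21,0,0,0,0,0,0.15,0,0,0]' >/dev/null
python3 -m handwheel '[0.03,-0.08,0,0,0,0,0.05,-0.15,0,0,0,0,0.06,-0.17,0,0,0,0,0.06,-0.17,0,0,0,0,0.05,-0.17,0,0,0,0]' >/dev/null
python3 -m handwheel '[0.05,-0.15,0,0,0,0,0.04,-0.12,0,0,0,0,0.013,-0.07,0,0,0,0,0,0,0,0,0,0,0,0,0,0,0,0]' >/dev/null; python3 s.py
```

```text
8.37 [ 0.5908 -0.0177  0.332 ] yaw of tool y 4.07 z [-0.     0.001 -1.   ] F [0.  0.2 0.1] op -0.001 0.0
```

```bash
python3 - <<'E'
from plant import imaging
import cv2,numpy as np
a=[]
for n,(x,y) in dict(scene=(230,150),top=(210,150)).items():
    p,_=imaging.read_camera(n);a.append(cv2.resize(p[y:y+150,x:x+133],(400,450),interpolation=cv2.INTER_CUBIC))
cv2.imwrite("pics/b.png",np.hstack(a))
E
```

```text
(no output)
```

View pics/b.png

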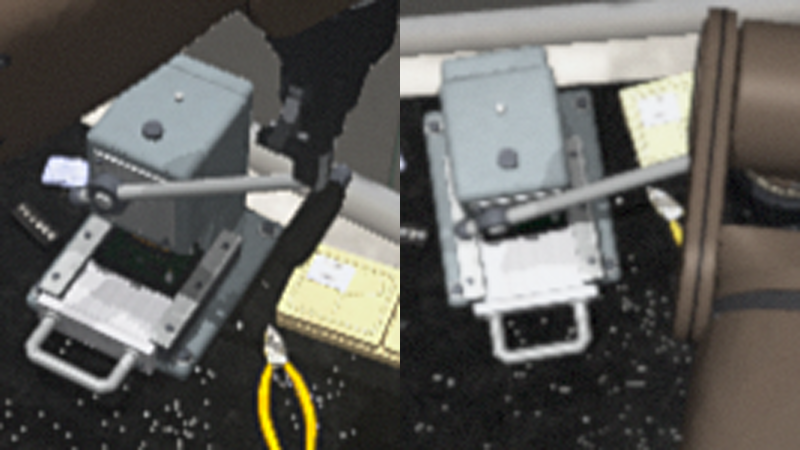

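The tray is in: its front plate at (95,315) lies close to the rail ends. The closed fingers at (322,165) stand over the grip. Next I'll descend to contact.

```bash
python3 -m handwheel '[0,0,-0.06,0,0,0,0,0,-0.07,0,0,0,0,0,-0.06,0,0,0,0,0,-0.03,0,0,0]' >/dev/null; python3 s.py; for i in 1 2 3; do python3 -m handwheel '[0,0,-0.025,0,0,0,0,0,-0.025,0,0,0]' >/dev/null; python3 s.py; done
```

```text
8.8 [ 0.5901 -0.0168  0.2962] yaw of tool y 4.17 z [-0.004  0.001 -1.   ] F [-0.3  0.5 -0.4] op -0.002 0.0
8.97 [ 0.591  -0.0173  0.2907] yaw of tool y 4.14 z [-0.001  0.    -1.   ] F [-0.7 -0.6  2.3] op 0.001 1.6
9.13 [ 0.5918 -0.0185  0.2854] yaw of tool y 4.13 z [ 0.003 -0.003 -1.   ] F [ 0.1 -2.5  4.2] op -0.0 2.0
9.3 [ 0.5919 -0.0182  0.2777] yaw of tool y 4.11 z [ 0.003 -0.001 -1.   ] F [ 0.1 -2.8  3.8] op 0.002 1.8
```

```bash
python3 -m handwheel '[0.002,-0.035,-0.03,0,0,0,0.002,-0.03,-0.035,0,0,0,0.002,-0.025,-0.035,0,0,0,0.002,-0.025,-0.035,0,0,0,0.002,-0.02,-0.04,0,0,0]' >/dev/null; python3 s.py; python3 -m handwheel '[0.001,-0.018,-0.05,0,0,0,0.001,-0.018,-0.05,0,0,0,0.001,-0.018,-0.05,0,0,0,0.001,-0.018,-0.05,0,0,0,0.001,-0.015,-0.06,0,0,0]' >/dev/null; python3 s.py
```

```text
9.72 [ 0.5923 -0.0379  0.2492] yaw of tool y 4.11 z [-0.001  0.001 -1.   ] F [0.  1.2 2.9] op -0.001 0.9
10.13 [ 0.5934 -0.0516  0.2109] yaw of tool y 4.13 z [ 0.    -0.001 -1.   ] F [-0.7 -2.3  3.6] op 0.001 1.7
```

```bash
python3 -m handwheel '[0,-0.012,-0.06,0,0,0,0,-0.01,-0.06,0,0,0,0,-0.005,-0.06,0,0,0,0,-0.003,-0.06,0,0,0,0,0,-0.05,0,0,0]' >/dev/null; python3 s.py; python3 -m handwheel '[0,0,-0.04,0,0,0,0,0,-0.03,0,0,0,0,0,-0.02,0,0,0]' >/dev/null; python3 s.py;  for i in 1 2 3; do python3 -m handwheel '[0,0,-0.015,0,0,0,0,0,-0.015,0,0,0]' >/dev/null; python3 s.py; done
```

```text
10.55 [ 0.5942 -0.057   0.1683] yaw of tool y 4.14 z [ 0.002 -0.003 -1.   ] F [-0.6 -4.6  6.9] op -0.0 3.5
10.8 [ 0.5943 -0.0569  0.1548] yaw of tool y 4.15 z [ 0.002 -0.003 -1.   ] F [-0.3 -4.8  7.2] op -0.0 3.4
10.97 [ 0.5943 -0.0569  0.1507] yaw of tool y 4.15 z [ 0.002 -0.003 -1.   ] F [-2.  -5.4  6.5] op 0.0 3.4
11.13 [ 0.5943 -0.0568  0.1463] yaw of tool y 4.15 z [ 0.003 -0.003 -1.   ] F [-0.5 -4.2  6.7] op -0.002 3.4
11.3 [ 0.5944 -0.0567  0.1432] yaw of tool y 4.16 z [ 0.002 -0.003 -1.   ] F [-6.4 -3.  19.3] op -0.004 9.7
```

```bash
for i in 1 2 3; do python3 -m handwheel '[0,0,-0.015,0,0,0,0,0,-0.01,0,0,0,0,0,0,0,0,0]' >/dev/null; python3 s.py; done
```

```text
11.55 [ 0.5946 -0.0567  0.1427] yaw of tool y 4.18 z [ 0.001 -0.003 -1.   ] F [-10.6  -3.9  24. ] op 0.0 12.0
11.8 [ 0.5947 -0.0567  0.1417] yaw of tool y 4.2 z [ 0.    -0.003 -1.   ] F [-16.9  -1.3  34.8] op -0.001 17.3
12.05 [ 0.5949 -0.0567  0.1407] yaw of tool y 4.23 z [-0.    -0.003 -1.   ] F [-21.6  -0.3  46.1] op -0.002 22.8
```

The lever is hard against its stop. I'm riding it back up along the arc.

```bash
python3 -m handwheel '[0,0,0.06,0,0,0,0,0,0.08,0,0,0,0,0,0.09,0,0,0,0,0.01,0.09,0,0,0,0,0.015,0.09,0,0,0]' >/dev/null; python3 s.py; python3 -m handwheel '[0,0.02,0.09,0,0,0,0,0.025,0.09,0,0,0,0,0.03,0.09,0,0,0,0,0.03,0.09,0,0,0,0,0.035,0.09,0,0,0]' >/dev/null; python3 s.py
python3 -m handwheel '[0,0.035,0.09,0,0,0,0,0.04,0.09,0,0,0,0,0.02,0.1,0,0,0,0,0,0.15,0,0,0,0,0,0.15,0,0,0]' >/dev/null; python3 s.py
python3 -m handwheel '[0,0,0.15,0,0,0,0,0,0.05,0,0,0,0,0,0,0,0,0]' >/dev/null; python3 s.py
```

```text
12.47 [ 0.5932 -0.0516  0.1915] yaw of tool y 4.12 z [-0.001  0.    -1.   ] F [ 0.9 -1.8  1.7] op -0.0 1.1
12.88 [ 0.593  -0.0294  0.2593] yaw of tool y 4.13 z [-0.001  0.002 -1.   ] F [-0.6  1.   0.7] op 0.0 0.4
13.3 [ 0.5929 -0.0155  0.3459] yaw of tool y 4.17 z [-0.002  0.    -1.   ] F [ 0.9 -0.5 -0.2] op 0.004 0.0
13.55 [ 0.5942 -0.0161  0.3788] yaw of tool y 4.15 z [ 0.005 -0.001 -1.   ] F [-0.6 -1.   0.1] op -0.002 0.0
```

```bash
python3 -m handwheel '[-0.03,0.08,0,0,0,0,-0.06,0.16,0,0,0,0,-0.07,0.18,0,0,0,0,-0.07,0.18,0,0,0,0,-0.06,0.17,0,0,0,0]' 0.33 >/dev/null
python3 -m handwheel '[-0.05,0.15,0,0,0,0,-0.04,0.1,0,0,0,0,-0.02,0.05,0,0,0,0,0,0,0,0,0,0,0,0,0,0,0,0]' >/dev/null; python3 s.py
python3 - <<'E'
from plant import imaging
import cv2,numpy as np
a=[]
for n,(x,y) in dict(scene=(230,150),top=(210,150)).items():
    p,_=imaging.read_camera(n);a.append(cv2.resize(p[y:y+150,x:x+133],(400,450),interpolation=cv2.INTER_CUBIC))
cv2.imwrite("pics/c.png",np.hstack(a))
E
```

```text
14.38 [0.5329 0.1443 0.3742] yaw of tool y 4.17 z [-0.002 -0.001 -1.   ] F [-0.  -0.8 -0.5] op 0.332 0.0
```

View pics/c.png

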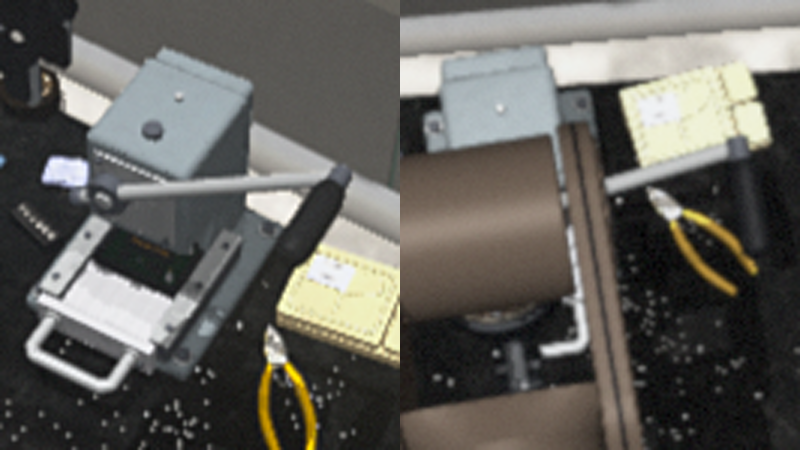

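The lever is back at rest, with its cap at (338,175), the tray is still in, and the loose items are undisturbed. I'll descend to the bar.

```bash
python3 -m handwheel '[0,0,-0.12,0,0,0,0,0,-0.2,0,0,0,0,0,-0.23,0,0,0,0,0,-0.23,0,0,0,0,0,-0.23,0,0,0]' >/dev/null
python3 -m handwheel '[0,0,-0.23,0,0,0,0,0,-0.23,0,0,0,0,0,-0.2,0,0,0,0,0,-0.15,0,0,0,0,0,-0.1,0,0,0]' >/dev/null; python3 -m handwheel '[0,0,-0.05,0,0,0,0,0,0,0,0,0,0,0,0,0,0,0,0,0,0,0,0,0]' >/dev/null; python3 s.py
```

```text
15.65 [0.5347 0.1439 0.0816] yaw of tool y 4.1 z [ 0.003  0.    -1.   ] F [0.2 0.1 0.2] op 0.331 0.0
```

```bash
python3 -m handwheel '[0,0,-0.04,0,0,0,0,0,-0.05,0,0,0,0,0,-0.06,0,0,0,0,0,-0.06,0,0,0,0,0,-0.05,0,0,0]' >/dev/null; python3 s.py;  python3 -m handwheel '[0,0,-0.035,0,0,0,0,0,0,0,0,0,0,0,0,0,0,0]' >/dev/null; python3 s.py
python3 -m handwheel '[0,0,0,0,0,0,0,0,0,0,0,0,0,0,0,0,0,0,0,0,0,0,0,0]' 0 40 >/dev/null; python3 s.py
```

```text
16.07 [0.5327 0.1442 0.0397] yaw of tool y 4.13 z [-0.001 -0.    -1.   ] F [ 0.9 -0.1  0.5] op 0.333 0.0
16.32 [0.533  0.1442 0.0351] yaw of tool y 4.13 z [-0.001 -0.    -1.   ] F [ 0.3 -0.4 -0. ] op 0.333 0.0
16.65 [0.5334 0.1442 0.0363] yaw of tool y 4.15 z [ 0. -0. -1.] F [-1.4 -0.7  1.7] op 0.1 39.1
```

Gripped. I'm drawing the tray out.

```bash
for i in 1 2; do python3 -m handwheel '[-0.04,-0.003,0,0,0,0,-0.05,-0.004,0,0,0,0,-0.05,-0.004,0,0,0,0,-0.05,-0.003,0,0,0,0,-0.04,-0.003,0,0,0,0]' >/dev/null; python3 s.py; done;  for i in 1 2 3; do python3 -m handwheel '[-0.015,-0.001,0,0,0,0,-0.015,-0.001,0,0,0,0,0,0,0,0,0,0]' >/dev/null; python3 s.py; done
```

```text
17.07 [0.4986 0.1414 0.0363] yaw of tool y 4.14 z [ 0.002 -0.    -1.   ] F [ 3.9 -0.7 -0.9] op 0.1 39.9
17.48 [0.464  0.1387 0.0363] yaw of tool y 4.15 z [ 0.001 -0.001 -1.   ] F [ 3.7 -2.2  2.4] op 0.094 40.3
17.73 [0.4595 0.1384 0.0362] yaw of tool y 4.15 z [-0.001 -0.001 -1.   ] F [-0.4 -4.4  5.9] op 0.099 40.5
17.98 [0.4556 0.1381 0.0362] yaw of tool y 4.15 z [ 0.    -0.001 -1.   ] F [ 2.3 -4.8  5.4] op 0.094 40.5
18.23 [0.4536 0.1379 0.0363] yaw of tool y 4.13 z [ 0.008 -0.    -1.   ] F [ 9.3 -3.5 -3.5] op 0.098 39.8
```

```bash
for i in 1 2; do python3 -m handwheel '[-0.015,-0.001,0,0,0,0,-0.01,-0.001,0,0,0,0,0,0,0,0,0,0]' >/dev/null; python3 s.py; done
python3 -m handwheel '[0.01,0.001,0,0,0,0,0.01,0.001,0,0,0,0,0,0,0,0,0,0]' >/dev/null; python3 s.py
```

```text
18.48 [0.4534 0.1379 0.0365] yaw of tool y 4.08 z [ 0.019  0.001 -1.   ] F [ 21.1  -2.2 -16. ] op 0.099 38.9
18.73 [0.4533 0.1378 0.0367] yaw of tool y 4.03 z [ 0.03   0.003 -1.   ] F [ 32.3   1.  -28. ] op 0.096 38.5
18.98 [0.4534 0.1379 0.0365] yaw of tool y 4.07 z [ 0.02   0.002 -1.   ] F [ 22.5  -0.8 -16.6] op 0.103 39.6
```

```bash
python3 -m handwheel '[0.015,0.001,0,0,0,0,0.015,0.001,0,0,0,0,0,0,0,0,0,0]' >/dev/null; python3 s.py
python3 -m handwheel '[0,0,0,0,0,0,0,0,0,0,0,0,0,0,0,0,0,0,0,0,0,0,0,0]' 0.33 >/dev/null; python3 s.py
python3 -m handwheel '[0,0,0.03,0,0,0,0,0,0.06,0,0,0,0,0,0.08,0,0,0,0,0,0.1,0,0,0,0,0,0.12,0,0,0]' >/dev/null; python3 s.py
python3 -m handwheel '[0,0,0.15,0,0,0,0,0.05,0.2,0,0,0,0,0.12,0.2,0,0,0,0,0.2,0.2,0,0,0,0,0.2,0.15,0,0,0]' >/dev/null
python3 -m handwheel '[0,0.2,0,0,0,0,0,0.2,0,0,0,0,0,0.2,0,0,0,0,0,0.2,0,0,0,0,0,0.1,0,0,0,0]' >/dev/null; python3 -m handwheel '[0,0.05,0,0,0,0,0,0,0,0,0,0,0,0,0,0,0,0,0,0,0,0,0,0]'>/dev/null;python3 s.py
python3 - <<'E'
from plant import imaging
import cv2,numpy as np
a=[]
for n,(x,y) in dict(scene=(220,155),top=(200,155)).items():
    p,_=imaging.read_camera(n);a.append(cv2.resize(p[y:y+150,x:x+133],(400,450),interpolation=cv2.INTER_CUBIC))
cv2.imwrite("pics/d.png",np.hstack(a))
E
```

```text
19.23 [0.4536 0.1379 0.0363] yaw of tool y 4.12 z [ 0.006 -0.    -1.   ] F [ 9.4 -3.7 -1.8] op 0.1 40.9
19.57 [0.4491 0.1384 0.0348] yaw of tool y 4.12 z [-0.004  0.    -1.   ] F [ 0.2 -0.   0.5] op 0.331 0.0
19.98 [0.4501 0.1382 0.095 ] yaw of tool y 4.13 z [-0.002  0.    -1.   ] F [ 0.7 -0.4 -0.3] op 0.336 0.0
21.15 [0.451  0.3644 0.2288] yaw of tool y 4.06 z [-0.    -0.001 -1.   ] F [ 0.3  0.7 -0.9] op 0.325 0.0
```

View pics/d.png

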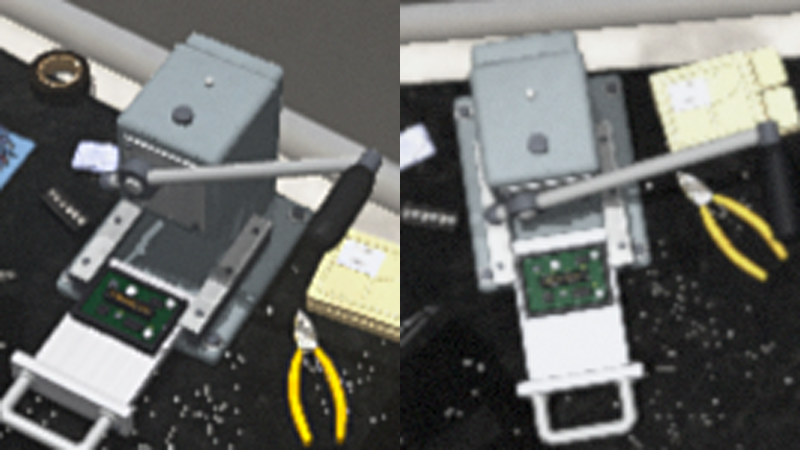

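The tray is out with the board exposed at (560,280), the lever is up, and the loose items are undisturbed. I'll check the header height by depth.

```bash
python3 - <<'E'
from h import *
c,s=np.cos(.072),np.sin(.072)
P0=np.array([.4535+.128*c+.08*c, .138+.208*s])
for n in OFF:
    d=imaging.read_camera(n)[1]
    v,u=np.mgrid[0:420,0:560];uv=cv2.undistortPoints(np.c_[u.ravel(),v.ravel()].astype(np.float64)[:,None],K(n),C[n]['distortion'])[:,0]
    X=(np.c_[uv,np.ones(len(uv))]*d.reshape(-1,1)-C[n]['t'])@C[n]['R']
    q=(X[:,:2]-P0)@np.array([[c,-s],[s,c]]);x,y=q.T*1e3
    for a in range(-105,-55,5):
        m=(abs(y)<19)&(x>=a)&(x<a+5);print(n,a,m.sum(),(np.median(X[m,2])*1e3).round(1))
    m=(abs(y)<30)&(x>-145)&(x<-120);print('tray',(np.median(X[m,2])*1e3).round(1))
E
```

```text
scene -105 19 41.5
scene -100 32 41.6
scene -95 30 42.5
scene -90 39 43.7
scene -85 34 46.8
scene -80 31 47.8
scene -75 9 44.9
scene -70 30 42.3
scene -65 18 40.9
scene -60 34 40.7
tray 32.7
top -105 28 41.2
top -100 32 40.0
top -95 30 42.0
top -90 28 40.6
top -85 32 43.6
top -80 32 44.2
top -75 23 45.6
top -70 30 40.2
top -65 31 40.5
top -60 30 39.7
tray 32.2
```

```bash
python3 -c "
from plant import ctrl
print(ctrl.sign_off())"
```

```text
the job is handed in; nothing more can be done
None
```

The job is handed in at about 21 s of robot time: the tray went fully in, the lever was swung to its stop and sprang back up, and the tray is drawn out to its outer stop with the loose things undisturbed; depth readings put the header top at about 46 mm, against 50 mm if seated and 56 mm if proud.

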